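# Fit the buffer dam plate into the gel rack

## Robot

A 6-joint arm with a two-finger parallel gripper is mounted at the origin on a cart in front of the work surface, level with it; the furniture and walls round the work are solid. World frame = base frame: x ahead of the robot, y to its left, z up, the work surface at z = 0. Lengths are in m, angles in rad, forces in N, time in s.
With the tool pointing down it reaches from about 0.35 to 0.775 m from the base axis. Payload 7.3 kg.
Tool frame: the origin (TCP) lies where the fingers leave the gripper's body, on its centre line; the fingertips stand 66 mm ahead of it and the grasp point (between the pads) lies 47 mm ahead of it (robot.tips_ahead is the distance from the TCP to the fingertips, in m); z points along the fingers, y is the line along which they close (so a half turn about z gives the same grasp; the last joint's range is limited). The gripper opens to 92 mm and grips with 3 to 60 N. Pads are 19 mm wide; open, the fingers measure 130 mm over their backs; the gripper's body (75 mm by 190 mm) begins 47 mm behind the grasp point.
Start: joints at [0.978, 0.342, 1.524, -0, 1.275, -0.146], TCP at [0.227, 0.473, 0.292] pointing down, gripper open.
Joint ranges: [-2.53, 2.53], [-0.77, 2.02], [0.04, 2.7], [-1, 4.14], [0.28, 2.66], [-3.11, 3.11]. Speed limits (rad/s): [2.57, 2.57, 3.14, 3.14, 3.14, 3.14].

## Interface

Orientations are given as [roll, pitch, yaw] about the fixed x, y, z axes, in that order (R = Rz(yaw) Ry(pitch) Rx(roll)).
In Python, from cell import robot gives the robot as it stands.
- The arm moves only by the shell command python3 -m inch 'ROWS' [FORCE]. ROWS is a JSON object of lists of equal length, an entry for each row: "travel": the shift along the tool's x, y, z in mm, a list of three; "turn": the turn about the tool's z in units of 5 degrees (1.0 is 5 degrees); "claw": the closure, from -1 (fully open) to 1 (shut). A call has 1 to 12 rows; each row is the pose to reach, as a shift and turn from the pose commanded when the call began, along the tool's axes at that moment; what a row does not reach only later rows make up. A row lasts 1/10 s, in which the tool goes at most 50 mm and 8.59 degrees, less where a joint would pass 70% of its speed; a pose out of reach is approached as far as the arm can. A call with a gripper value outside its range is refused whole. The fingers move at their own pace and stop on an object; FORCE is the grip in N (left out, the last holds). Time passes only in rows, so rows that repeat a pose let the fingers close. It gives the time, the measured TCP pose, the force, the opening and the grip force at its end, in the units of the state.
- robot.observe(): the state, without advancing time (a new reading comes with each control period).
- robot.read_camera(name): name is "scene" or "side" or "wrist"; returns a dict with "pixels" (400x640x3 uint8, red, green, blue), "fx", "fy", "cx", "cy" (pixels), "k1" (the pictures are not rectified: a ray, as slopes to the right and down, at radius r is drawn at 1 + k1 r^2 times it, then the intrinsics apply), "cam_to_world" (4x4, takes a point from camera to world coordinates). Camera axes: x right, y down, z forward; pixel columns grow to the right and rows downward; lengths in m; the calibration is good to about 2 mm. A picture is of the moment at which its call begins. There is no depth.
- robot.hand_in(): hands the job in; it is judged then, once.
The state is a dict: "time": time; "qpos": joint angles; "qvel": joint speeds; "joint_efforts": joint torques, N m; "tool_pos": TCP position; "tool_rot": TCP orientation; "contact_force": force on the tool from outside, world axes, zero at the start; "torque": the same for the moment, N m; "opening": finger opening in m; "grip_force": force on a finger pad.
Only numpy, scipy, OpenCV 4.12 (cv2) and the standard library are available. Lean on these libraries where they do the work, as an engineer would, in place of code of your own. Each camera call takes 0.05 s, during which the arm holds its last target. There are 200 camera calls.

## Task

The slotted gel rack has one open slot left between the glass gel cassettes. Take the grey dam plate by its grip out of the draining stand and fit it into that slot: tilted, with its tongue under the keeper lip at the rack's near end and pressed back against the sprung pad, then swing its other end down behind the low sill until the plate stands upright with its lower edge fully home on the slot floor. Let go of it, leave the cassettes standing in their slots, and do not shove or knock over the other things on the bench.

Things in the scene. Friction and masses are not known exactly. Their poses are not given: they have to be found in the camera images.
- dam_plate: Loose grey plastic plate on edge, 6 mm thick, 0.08-0.17 kg. Origin: middle of its 110 mm lower edge; x along the edge, y across the thickness, z up. In x-z, mm: tongue x -55 to -27, z 0 to 11 (toe end, -x); body x -27 to 55, z 0 to 75 (heel end, +x); grip on top x -5 to 29, z 75 to 122, 10 mm thick. Pinch the grip across y near x=12, z=104.
- dam_toe (a point): The toe end of the dam plate's lower edge (x=-55 mm in its frame), axes as the plate.
- dam_heel (a point): The heel end of the dam plate's lower edge (x=+55 mm in its frame), axes as the plate.
- spring_shoe: The open slot (thin dark strip on its floor). Origin: on the slot floor, 8 mm above the bench, where the seated plate's origin belongs; x along the slot away from the lip, y across, z up. Slot 9 mm wide between ribs 34 mm high with bevelled tops. Stop wall at x=-59 mm; sprung steel pad, 1 to 12 mm high, its free face at x=-49 mm.
- lip_edge (a point): Lower far edge of the keeper lip over the open slot: x=-41 mm, z=18 mm in spring_shoe's axes. The lip reaches from here back to the stop wall and is 6 mm thick, nothing above it. The tongue belongs under it.
- sill_top (a point): Top near edge of the sill that closes the far end of the open slot: x=55, z=12 mm in spring_shoe's axes, 6 mm thick. Free pad to sill is 104 mm, the plate 110: with the heel raised above the sill (tilt 8 to 20 degrees) the toe must press the pad back more than 6 mm before the heel can swing down inside the sill. The spring then holds the plate against the sill.
- toe_spring (a joint): How far the sprung pad of the open slot is pressed in (towards -x of spring_shoe), m: 0 free, 0.010 at its stop; 2 N to start, 7 N at the stop.
- gel_rack: White slotted rack, fixed to the bench, 132 x 96 mm; origin under its middle at bench height, x away from the keeper lip (lip end towards the robot). Five slots along x at y = -30, -15, 0, 15, 30 mm; the open one is one of the three inner ones. Slot floors 8 mm above the bench.
- drain_stand: White draining stand, fixed to the bench, 126 x 60 mm, origin under its middle at bench height. The dam plate stands at the start in its 10 mm slot (along x), lower edge 8 mm above the bench; cheeks 24 mm high, 80 mm long; open above.
- cassette_1: Gel cassette standing in its slot: flat plate of glass with white edges, 78 x 6 x 70 mm high, loose, no grip; origin in the middle of its lower edge. Top 78 mm above the bench.
- cassette_2: Gel cassette standing in its slot: flat plate of glass with white edges, 78 x 6 x 70 mm high, loose, no grip; origin in the middle of its lower edge. Top 78 mm above the bench.
- cassette_3: Gel cassette standing in its slot: flat plate of glass with white edges, 78 x 6 x 70 mm high, loose, no grip; origin in the middle of its lower edge. Top 78 mm above the bench.
- cassette_4: Gel cassette standing in its slot: flat plate of glass with white edges, 78 x 6 x 70 mm high, loose, no grip; origin in the middle of its lower edge. Top 78 mm above the bench.
- timer: Bystander: white kitchen timer, to be left alone.
- petri_stack: Bystander: stack of petri dishes, to be left alone.
- reagent_bottle: Bystander: small reagent bottle, to be left alone.
- seed_cup: Bystander: seed cup, to be left alone.
- marker: Bystander: marker pen, to be left alone.
Things that resemble listed ones, but are neither listed nor needed, are in the scene too. What is shaped like the cassette_2 but yellow is not meant. Leave any blue look-alike of the cassette_4 alone.

How it is judged:
At the end, for the whole second after the job is handed in: The dam plate stands released, at rest in the open slot: within 3 mm of its centre across, 5.5 mm short to 3 mm past along it, both lower corners within 3 mm of the floor, tongue under the lip, lean under 0.13 rad; cassettes within 10 mm of their start, lean under 0.16 rad (x of dam_plate in the frame of spring_shoe between -0.0055 and 0.003 m and y of dam_plate in the frame of spring_shoe between -0.003 and 0.003 m and z of dam_plate in the frame of spring_shoe above -0.003 m and z of each of dam_toe, dam_heel in the frame of spring_shoe below 0.003 m and x of dam_toe in the frame of spring_shoe below -0.045 m and angle between dam_plate's own z axis and vertical below 0.13 rad and linear speed of dam_plate below 0.02 m/s and distance of each of cassette_1, cassette_2, cassette_3, cassette_4 from where it was at the start of the episode below 0.01 m and angle between each of cassette_1, cassette_2, cassette_3, cassette_4's own z axis and vertical below 0.16 rad); the robot touches nothing.
It fails at once if a cassette is pulled out, pushed along or tipped out of its slot (distance of any of cassette_1, cassette_2, cassette_3, cassette_4 from where it was at the start of the episode above 0.02 m or angle between any of cassette_1, cassette_2, cassette_3, cassette_4's own z axis and vertical above 0.3 rad).
It fails at once if a bystander is shoved or knocked over (distance of any of timer, petri_stack, reagent_bottle, seed_cup, marker from where it was at the start of the episode above 0.04 m).
It also fails if it takes over 43 s, if anything falls off the work surface, if the arm or the gripper's body presses on something with over 40 N, if the wrist force passes 120 N, or if a joint passes its speed limit or range.

## Working session

There is one attempt and no reset: what is moved stays moved. The work goes in short steps, Python scripts to look and compute and a shell command to move; the robot and the scene stay as the last step left them, time stands still between calls to the robot, and variables do not carry over. Pictures are saved under pics/ and viewed, at most 10 in all, crops included, and the job is handed in when it is done.

```bash
mkdir -p pics; ls
cat > h.py <<'E'
import numpy as np, cv2
from cell import robot
def shot(n,f):
    c=robot.read_camera(n); cv2.imwrite('pics/'+f,cv2.cvtColor(c['pixels'],cv2.COLOR_RGB2BGR))
    np.savez('pics/'+f+'.npz',**c); return c
def K(c): return np.array([[c['fx'],0,c['cx']],[0,c['fy'],c['cy']],[0,0,1.]]),np.array([float(c['k1']),0,0,0])
def load(f): return dict(np.load('pics/'+f+'.npz'))
def ray(c,u,v):
    k,d=K(c); p=cv2.undistortPoints(np.array([[[u,v]]],float),k,d)[0,0]
    T=c['cam_to_world']; r=T[:3,:3]@[p[0],p[1],1]; return T[:3,3],r
def onz(c,u,v,z):
    o,r=ray(c,u,v); return o+r*(z-o[2])/r[2]
def proj(c,P):
    k,d=K(c); T=np.linalg.inv(c['cam_to_world']); 
    return cv2.projectPoints(np.array(P,float).reshape(-1,1,3),cv2.Rodrigues(T[:3,:3])[0],T[:3,3],k,d)[0][:,0]
E
python3 - <<'E'
from h import *
for n in ['scene','side','wrist']:
    c=shot(n,n+'0.png'); print(n,c['cam_to_world'].round(3).tolist(),c['fx'],c['k1'])
print(robot.observe())
E
```

```text
pics
scene [[0.74, -0.259, 0.621, -0.284], [-0.673, -0.308, 0.673, -0.812], [0.017, -0.916, -0.402, 0.582], [0.0, 0.0, 0.0, 1.0]] 360.8366012159105 -0.04250504876034574
side [[-0.899, -0.156, 0.41, -0.016], [-0.438, 0.345, -0.83, 1.137], [-0.012, -0.926, -0.378, 0.542], [0.0, 0.0, 0.0, 1.0]] 456.7859403726796 -0.014732689258578685
wrist [[0.431, 0.858, 0.28, 0.152], [0.902, -0.41, -0.136, 0.51], [-0.002, 0.311, -0.951, 0.384], [0.0, 0.0, 0.0, 1.0]] 327.5445865728916 -0.03308002421319755
{'time': 0.15, 'qpos': array([ 9.78008168e-01,  3.42544548e-01,  1.52478855e+00,  3.03942037e-05,
        1.27541835e+00, -1.45990487e-01]), 'qvel': array([ 0.00034784, -0.00107736, -0.00287819,  0.00186342,  0.00024068,
        0.00075719]), 'joint_efforts': array([ 1.91660118e-03, -4.31467795e+01, -2.44353622e+01,  7.17283599e-02,
        5.37184929e-02, -8.06597541e-05]), 'tool_pos': array([0.22668009, 0.4732848 , 0.29171714]), 'tool_rot': array([-3.14045041e+00, -1.97332435e-04,  2.69478600e+00]), 'contact_force': array([ 0.11309507, -0.21304623, -0.25268696]), 'torque': array([-0.05225674, -0.00063583,  0.00505323]), 'grip_force': 0.0, 'opening': 0.09144156664896774}
```

View pics/scene0.png

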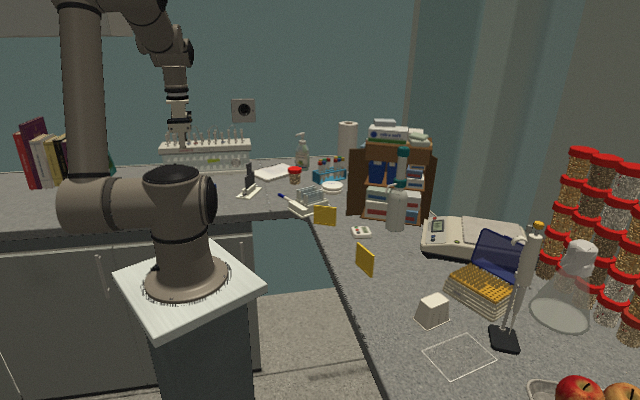

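View pics/side0.png

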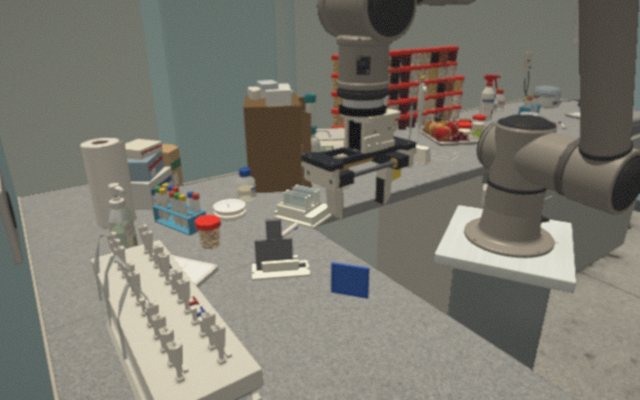

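Run:
```python
from h import *
c=load('side0.png')
for p in [(252,277,0),(310,274,0),(273,221,.13),(281,272,0),(276,215,0),(310,230,0),(328,218,0),(303,190,.078)]: print(p,onz(c,*p).round(3))
c=load('scene0.png')
for p in [(249,193,0),(250,164,.13),(310,202,0)]: print(p,onz(c,*p).round(3))
a=cv2.imread('pics/side0.png')[165:300,230:360]; b=cv2.imread('pics/wrist0.png')
a=cv2.resize(a,None,fx=3,fy=3,interpolation=cv2.INTER_CUBIC); 
o=np.zeros((405,800,3),np.uint8);o[:,:390]=a;o[:256,390:]=cv2.resize(b,(410,256)); cv2.imwrite('pics/c1.png',o)
```

```text
(252, 277, 0) [0.486 0.431 0.   ]
(310, 274, 0) [0.377 0.367 0.   ]
(273, 221, 0.13) [0.445 0.4   0.13 ]
(281, 272, 0) [0.439 0.387 0.   ]
(276, 215, 0) [0.603 0.13  0.   ]
(310, 230, 0) [0.473 0.174 0.   ]
(328, 218, 0) [0.461 0.087 0.   ]
(303, 190, 0.078) [0.529 0.102 0.078]
(249, 193, 0) [0.443 0.385 0.   ]
(250, 164, 0.13) [0.445 0.367 0.13 ]
(310, 202, 0) [0.576 0.154 0.   ]
```

View pics/c1.png

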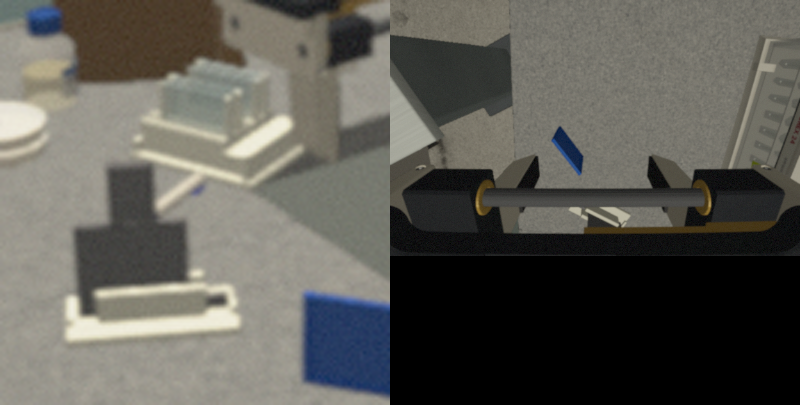

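```bash
python3 -m inch '{"travel":[[-50,5,0],[-100,9,0],[-150,14,0],[-200,18,0],[-221,19,0],[-221,19,0],[-221,19,0],[-221,19,0],[-221,19,0]],"turn":[-1.6,-3.2,-4.8,-6.4,-8,-9.6,-11.2,-11.2,-11.2],"claw":[-1,-1,-1,-1,-1,-1,-1,-1,-1]}'
python3 - <<'E'
from h import *
shot('wrist','w1.png')
cv2.imwrite('pics/w1b.png',cv2.resize(cv2.imread('pics/w1.png'),(800,500),interpolation=cv2.INTER_CUBIC))
E
```

```text
time: 1.05
tool_pos: [0.4342, 0.3951, 0.292]
tool_rot: [3.142, -0.0, -2.615]
contact_force: [-0.5, -0.2, 0.2]
opening: 0.0919
grip_force: 0.0
```

View pics/w1b.png

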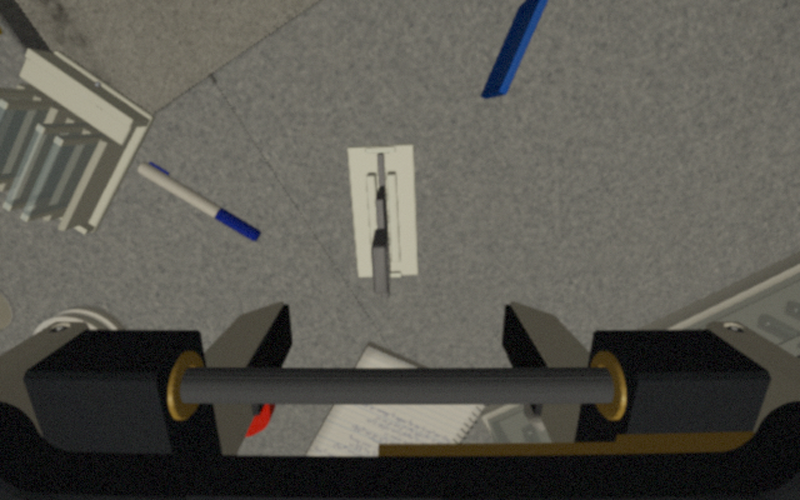

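Run:
```python
from h import *
c=load('w1.png')
P=[onz(c,u/1.25,v/1.25,.007) for u,v in [(348,147),(412,145),(417,275),(358,277)]]
P=np.array(P); print(P.round(4)); ctr=P.mean(0); d=(P[2]+P[3]-P[0]-P[1]); yaw=np.arctan2(d[1],d[0]); print(ctr,yaw,np.linalg.norm(d)/2,np.linalg.norm(P[0]-P[1]))
# plate model overlay
def fr(o,yaw,L): 
    s,k=np.sin(yaw),np.cos(yaw); return [[o[0]+k*x-s*y,o[1]+s*x+k*y,z+.008] for x,y,z in np.array(L)/1000]
im=cv2.imread('pics/w1.png'); S=6; x0,y0=270,105
im=cv2.resize(im[y0:y0+98,x0:x0+80],None,fx=S,fy=S,interpolation=cv2.INTER_CUBIC)
for L,col in [([(-5,-5,122),(29,-5,122),(29,5,122),(-5,5,122)],(0,0,255)),([(-55,-3,11),(-27,-3,11),(-27,3,11),(-55,3,11)],(0,255,0)),([(-27,-3,75),(55,-3,75),(55,3,75),(-27,3,75)],(255,0,0))]:
    q=((proj(c,fr(ctr,yaw,L))+.5-[x0,y0])*S).astype(int); cv2.polylines(im,[q.reshape(-1,1,2)],True,col,1)
cv2.imwrite('pics/o1.png',im)
```

```text
[[0.4056 0.3273 0.007 ]
 [0.3752 0.3761 0.007 ]
 [0.4799 0.4445 0.007 ]
 [0.5111 0.3951 0.007 ]]
[0.4429429  0.38572048 0.007     ] 0.5747742127059741 0.12524885609328976 0.057492737067642956
```

View pics/o1.png

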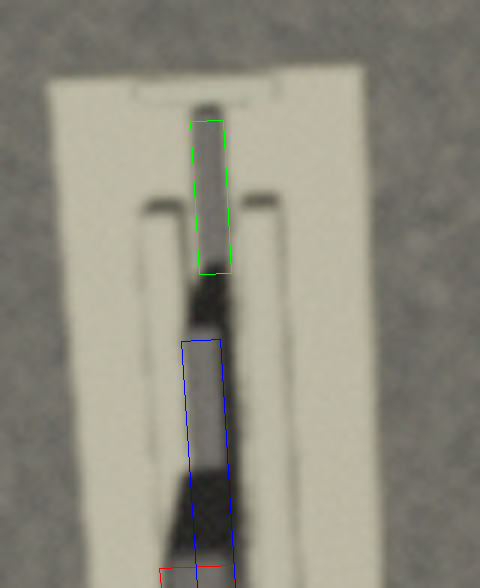

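```bash
python3 -m inch '{"travel":[[-14,-12,10],[-14,-12,40],[-14,-12,75],[-14,-12,105],[-14,-12,125],[-14,-12,133],[-14,-12,133],[-14,-12,133]],"turn":[-0.55,-0.55,-0.55,-0.55,-0.55,-0.55,-0.55,-0.55],"claw":[-1,-1,-1,-1,-1,-1,-1,-1]}'
python3 -m inch '{"travel":[[0,0,0],[0,0,0],[0,0,0],[0,0,0],[0,0,0],[0,0,0],[0,0,0],[0,0,0],[0,0,0],[0,0,0]],"turn":[0,0,0,0,0,0,0,0,0,0],"claw":[1,1,1,1,1,1,1,1,1,1]}' 25
```

```text
time: 1.9
tool_pos: [0.4529, 0.3923, 0.1604]
tool_rot: [3.142, 0.002, -2.563]
contact_force: [0.0, 0.5, 0.3]
opening: 0.092
grip_force: 0.0
time: 2.9
tool_pos: [0.4525, 0.3919, 0.1592]
tool_rot: [3.142, -0.0, -2.563]
contact_force: [0.2, 0.7, 0.6]
opening: 0.0164
grip_force: 0.0
```

```bash
python3 -m inch '{"travel":[[0,0,0],[0,0,0],[0,0,0],[0,0,-3],[0,0,-10],[0,0,-25],[0,0,-50],[0,0,-80],[0,0,-110],[0,0,-133],[0,0,-133]],"turn":[0,0,0,0,0,0,0,0,0,0,0],"claw":[1,1,1,1,1,1,1,1,1,1,1]}' 25
python3 - <<'E'
from h import *
c=shot('wrist','w2.png')
cv2.imwrite('pics/w2b.png',cv2.resize(cv2.imread('pics/w2.png'),(800,500),interpolation=cv2.INTER_CUBIC))
E
```

```text
time: 4.0
tool_pos: [0.4534, 0.3925, 0.2966]
tool_rot: [3.142, 0.008, -2.563]
contact_force: [-0.0, -0.2, -0.4]
opening: 0.0101
grip_force: 25.0
```

View pics/w2b.png

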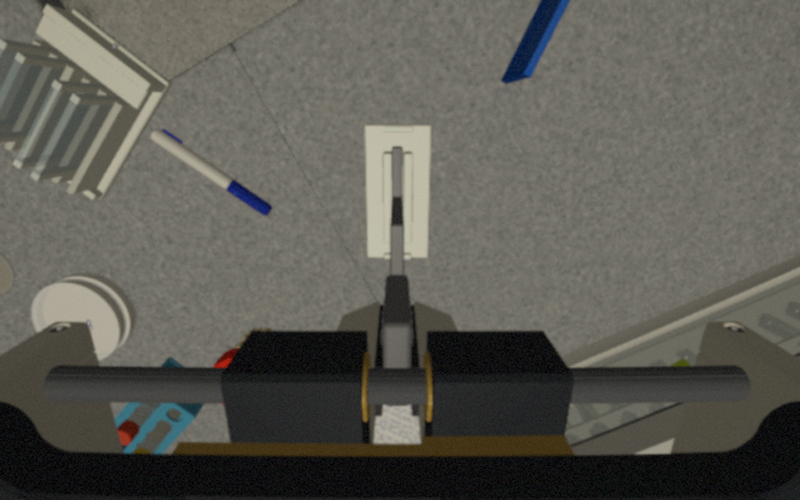

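```bash
python3 -m inch '{"travel":[[2,-15,0],[4,-40,0],[6,-70,0],[9,-100,0],[12,-130,0],[15,-160,0],[18,-190,0],[20,-210,0],[21,-220,0],[21,-220,0],[21,-220,0]],"turn":[1,2.2,3.5,4.8,6,7.3,8.6,9.8,10.4,10.4,10.4],"claw":[1,1,1,1,1,1,1,1,1,1,1]}'
python3 - <<'E'
from h import *
c=shot('wrist','w3.png')
cv2.imwrite('pics/w3b.png',cv2.resize(cv2.imread('pics/w3.png'),(800,500),interpolation=cv2.INTER_CUBIC))
E
```

```text
time: 5.15
tool_pos: [0.5547, 0.1963, 0.2911]
tool_rot: [-3.141, -0.002, 2.814]
contact_force: [0.0, -0.6, -0.5]
opening: 0.0093
grip_force: 25.0
```

View pics/w3b.png

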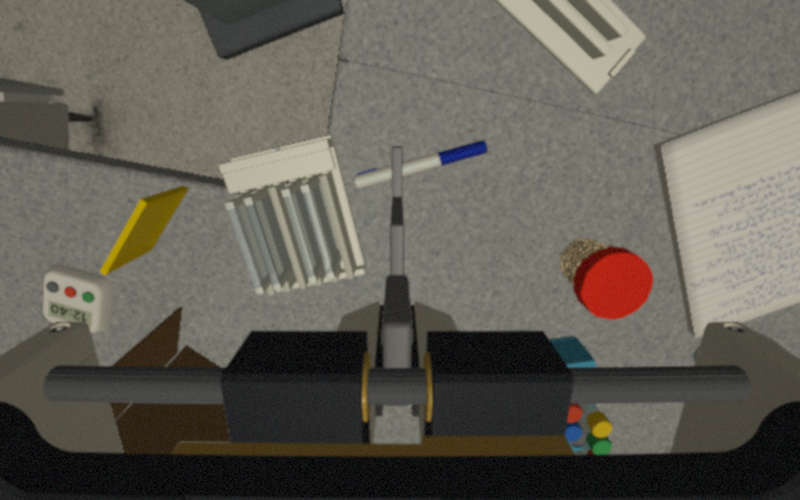

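Run:
```python
from h import *
im=cv2.imread('pics/w3.png')[104:240,168:304]
im=cv2.resize(im,(598,598),interpolation=cv2.INTER_CUBIC)
for i in range(0,136,20):
    p=int(i*4.4); cv2.putText(im,str(168+i),(p,10),0,.35,(0,0,255)); cv2.putText(im,str(104+i),(0,p+5),0,.35,(0,0,255)); cv2.line(im,(p,12),(p,20),(0,0,255)); cv2.line(im,(24,p),(30,p),(0,0,255))
cv2.imwrite('pics/c3.png',im)
```

```text
(no output)
```

View pics/c3.png

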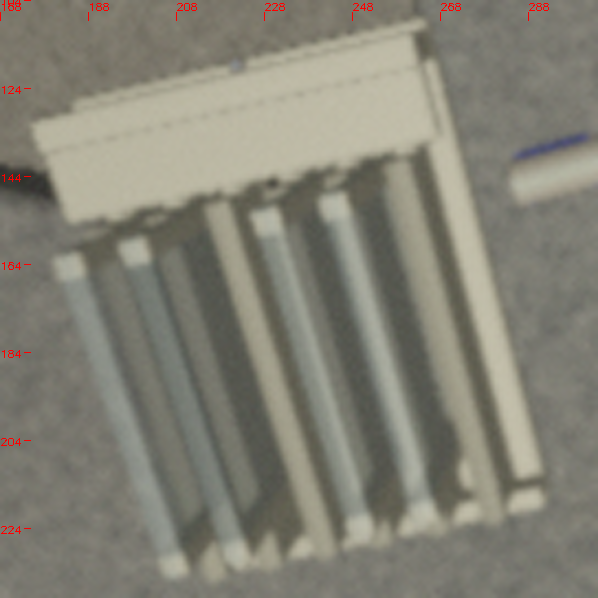

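Run:
```python
from h import *
c=load('w3.png')
f=lambda u,v,z:onz(c,168+u/4.4-.4,104+v/4.4-.4,z)[:2]
N=np.array([f(*p,.078) for p in [(70,265),(135,250),(268,222),(335,205)]])
F=np.array([f(*p,.078) for p in [(175,565),(235,555),(358,528),(420,510)]])
d=(F-N).mean(0); yaw=np.arctan2(d[1],d[0]); m=(F+N).mean(0)/2
yr=N[3]-N[0]+F[3]-F[0]; print('yaw',yaw,'from rows',np.arctan2(-yr[0],yr[1]),'len',np.linalg.norm(F-N,axis=1),'mid',m)
ax=np.array([np.cos(yaw),np.sin(yaw)]); ay=np.array([-ax[1],ax[0]])
R=lambda p:((p-m)@ax*1000,(p-m)@ay*1000)
for n in range(4): print(np.round([*R(N[n]),*R(F[n])],1))
print('lip far',[np.round(R(f(*p,.032)),1) for p in [(75,222),(255,182),(435,140)]])
print('lip near',[np.round(R(f(*p,.032)),1) for p in [(35,125),(415,33)]])
print('base right',[np.round(R(f(*p,.008)),1) for p in [(430,60),(545,480)]])
print('base far corner',[np.round(R(f(*p,z)),1) for p,z in [((545,495),.008),((290,540),.02),((310,560),.02)]])
print('outer rib',[np.round(R(f(*p,.042)),1) for p in [(385,160),(412,155),(475,520),(503,515)]])
print('mid rib',[np.round(R(f(*p,.042)),1) for p in [(207,208),(232,202),(313,556),(335,545)]])
```

```text
yaw -0.11585566200840877 from rows -0.10221843499948964 len [0.07215344 0.07276172 0.07193029 0.07109141] mid [0.53294426 0.10833053]
[-35.9 -29.9  36.2 -29.4]
[-36.1 -15.   36.7 -15. ]
[-35.8  14.9  36.2  14.7]
[-36.2  30.   34.9  29.7]
lip far [array([-40.8, -45.9]), array([-40.8,   0.7]), array([-41.2,  46.3])]
lip near [array([-65.4, -47.7]), array([-66.5,  48. ])]
base right [array([-59.,  46.]), array([57.4, 48.1])]
base far corner [array([61.8, 47.1]), array([ 55.8, -22.2]), array([ 62.6, -18.5])]
outer rib [array([-40. ,  35.3]), array([-39.8,  41.9]), array([52.8, 33.6]), array([52.9, 40.9])]
mid rib [array([-38.1,  -9.3]), array([-38.2,  -3.1]), array([53.7, -9.8]), array([51.9, -3.4])]
```

```bash
python3 -m inch '{"travel":[[-8,-15,0],[-16,-35,0],[-26,-55,0],[-34,-73,0],[-39,-83,0],[-39,-83,0],[-39,-83,0]],"turn":[-0.5,-1,-1.5,-2,-2.5,-2.5,-2.5],"claw":[1,1,1,1,1,1,1]}'
python3 - <<'E'
from h import *
c=load('w3.png'); T=np.array([.5547,.1963,.2911]); y=2.814
R=np.array([[np.cos(y),np.sin(y)],[np.sin(y),-np.cos(y)]])
for (u,v),z in [((397,147),.151),((397,197),.151),((397,222),.215),((397,276),.215),((397,304),.262)]:
    print(z,((onz(c,u/1.25,v/1.25,z)-T)[:2]@R*1000).round(1))
c=shot('wrist','w4.png')
S=np.array([.5329,.1086]);a=-.110
L=np.array([(-41,-46,24),(-41,46,24),(-30,-4.5,34),(54,-4.5,34),(-30,4.5,34),(54,4.5,34),(55,-4,12),(55,4,12),(61,-4,12),(61,4,12)])/1000
W=[[S[0]+np.cos(a)*x-np.sin(a)*q,S[1]+np.sin(a)*x+np.cos(a)*q,z+.008] for x,q,z in L]
p=proj(c,W); im=cv2.imread('pics/w4.png')
x0,y0=240,60; im=cv2.resize(im[y0:y0+150,x0:x0+150],(600,600),interpolation=cv2.INTER_CUBIC); q=((p-[x0,y0]+.5)*4).round().astype(int)
cv2.line(im,q[0].tolist(),q[1].tolist(),(0,0,255),1)
for i in (2,4,6,8): cv2.line(im,q[i].tolist(),q[i+1].tolist(),(0,255,0) if i<6 else (255,0,255),1)
cv2.imwrite('pics/o4.png',im); print(q.tolist())
E
```

```text
time: 5.9
tool_pos: [0.565, 0.1059, 0.2921]
tool_rot: [3.141, -0.0, 3.031]
contact_force: [0.0, 0.1, -2.5]
opening: 0.0098
grip_force: 25.0
0.151 [68.4  0.7]
0.151 [40.4  0.7]
0.215 [41.5  0.7]
0.215 [16.9  0.7]
0.262 [25.5  0.7]
[[129, 181], [484, 181], [288, 227], [290, 543], [324, 227], [323, 543], [293, 524], [321, 524], [293, 544], [321, 544]]
```

View pics/o4.png

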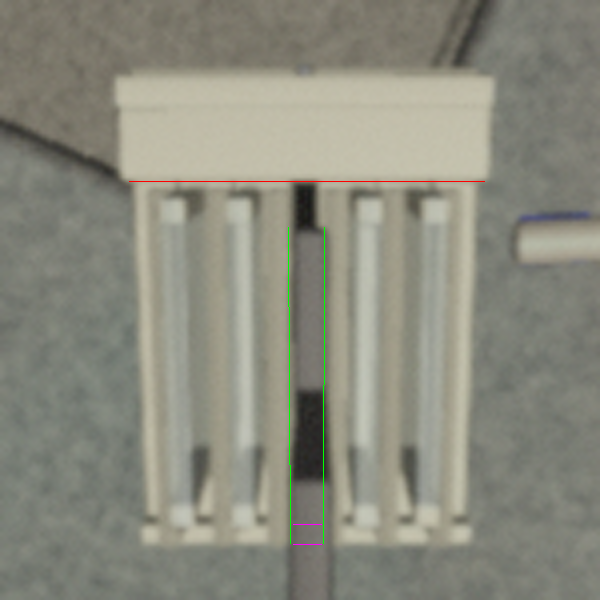

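```bash
python3 -m inch '{"travel":[[0,-1,0],[0,-1,25],[0,-1,50],[0,-1,70],[0,-1,80],[0,-1,88],[0,-1,95],[0,-1,102],[0,-1,110],[0,-1,110]],"turn":[0,0,0,0,0,0,0,0,0,0],"claw":[1,1,1,1,1,1,1,1,1,1]}' 30
```

```text
time: 6.95
tool_pos: [0.5648, 0.104, 0.1813]
tool_rot: [-3.141, -0.002, 3.031]
contact_force: [0.7, -0.1, -1.3]
opening: 0.0099
grip_force: 30.0
```

Entered the ribs freely. Now press onto the sill to tilt.

```bash
python3 -m inch '{"travel":[[0,0,3],[0,0,6],[0,0,8],[0,0,10],[0,0,11],[0,0,11]],"turn":[0,0,0,0,0,0],"claw":[1,1,1,1,1,1]}' 25
python3 -m inch '{"travel":[[0,0,1],[0,0,2],[0,0,3],[0,0,3]],"turn":[0,0,0,0],"claw":[1,1,1,1]}'
```

```text
time: 7.55
tool_pos: [0.5652, 0.1041, 0.1713]
tool_rot: [3.141, 0.0, 3.031]
contact_force: [-0.1, 0.3, -0.7]
opening: 0.0097
grip_force: 25.0
time: 7.95
tool_pos: [0.5654, 0.1041, 0.1708]
tool_rot: [3.141, 0.002, 3.031]
contact_force: [-5.8, -0.4, 16.8]
opening: 0.0096
grip_force: 25.0
```

```bash
python3 -m inch '{"travel":[[0,0,0],[0,0,0],[0,0,1],[0,0,1]],"turn":[0,0,0,0],"claw":[1,1,1,1]}' 12
python3 - <<'E'
from h import *
c=shot('wrist','w5.png')
# tilt estimate: project toe tongue tip for tilts
o=robot.observe(); T=o['tool_pos']; y=o['tool_rot'][2]
for th in (0,4,7,9):
    t=np.radians(th); P=[]
    for x,z in [(-27,75),(-5,122),(-27,11),(-55,11)]:
        dx,dz=x-13.2,z-104
        xr=dx*np.cos(t)-dz*np.sin(t)   # heel up: +x goes up
        zr=dx*np.sin(t)+dz*np.cos(t)
        P.append([T[0]-np.cos(y)*xr/1000,T[1]-np.sin(y)*xr/1000,T[2]-.047+zr/1000])
    print(th,proj(c,P).round(0).tolist())
im=cv2.imread('pics/w5.png')[60:330,250:400]
g=cv2.cvtColor(im,cv2.COLOR_BGR2GRAY)
for col in (316,318,320): print(cv2.cvtColor(cv2.imread('pics/w5.png'),cv2.COLOR_BGR2GRAY)[70:270:3,col].tolist())
E
```

```text
time: 8.35
tool_pos: [0.5661, 0.1041, 0.1699]
tool_rot: [3.141, 0.004, 3.031]
contact_force: [-3.8, -0.4, 14.6]
opening: 0.01
grip_force: 12.0
0 [[317.0, 179.0], [316.0, 259.0], [317.0, 157.0], [317.0, 116.0]]
4 [[317.0, 182.0], [316.0, 255.0], [317.0, 165.0], [317.0, 126.0]]
7 [[317.0, 184.0], [316.0, 252.0], [317.0, 171.0], [317.0, 133.0]]
9 [[317.0, 185.0], [316.0, 250.0], [317.0, 175.0], [317.0, 137.0]]
[176, 176, 177, 151, 176, 178, 177, 179, 179, 179, 179, 181, 166, 32, 26, 49, 105, 111, 109, 110, 109, 109, 110, 110, 109, 110, 111, 109, 108, 42, 39, 38, 36, 36, 36, 40, 49, 105, 105, 108, 107, 106, 106, 108, 104, 108, 105, 105, 104, 106, 55, 35, 39, 40, 31, 41, 39, 39, 42, 38, 37, 42, 37, 57, 84, 98, 98]
[175, 179, 178, 152, 177, 178, 177, 179, 179, 179, 180, 181, 166, 33, 31, 48, 109, 111, 111, 112, 111, 112, 114, 114, 112, 112, 113, 115, 109, 35, 40, 40, 39, 38, 40, 33, 53, 105, 110, 110, 110, 109, 108, 112, 111, 109, 109, 108, 109, 109, 56, 36, 37, 36, 40, 32, 36, 41, 40, 36, 38, 38, 41, 60, 86, 98, 98]
[175, 176, 178, 154, 177, 177, 177, 177, 179, 180, 179, 180, 165, 35, 28, 48, 100, 104, 102, 104, 105, 107, 104, 105, 105, 107, 109, 107, 104, 36, 40, 39, 37, 37, 39, 37, 48, 112, 114, 115, 114, 112, 111, 112, 116, 110, 109, 111, 110, 111, 58, 38, 37, 34, 40, 31, 41, 38, 41, 37, 39, 32, 31, 58, 85, 102, 100]
```

```bash
cat > tilt.py <<'E'
from h import *
import sys
def tilt(f,xo=13.2):
    c=shot('wrist',f); o=robot.observe(); T=o['tool_pos']; y=o['tool_rot'][2]
    g=cv2.cvtColor(cv2.imread('pics/'+f),cv2.COLOR_BGR2GRAY)[:,316:321].mean(1)
    e=[i for i in range(90,280) if abs(g[i+1]-g[i-1])>25]
    print('edges',e)
    for th in range(-2,13,2):
        t=np.radians(th); P=[]
        for x,z in [(-55,11),(-27,11),(-27,75),(-5,75),(-5,122)]:
            dx,dz=x-xo,z-104
            xr=dx*np.cos(t)-dz*np.sin(t); zr=dx*np.sin(t)+dz*np.cos(t)
            P.append([T[0]-np.cos(y)*xr/1000,T[1]-np.sin(y)*xr/1000,T[2]-.047+zr/1000])
        print(th,proj(c,P)[:,1].round(0).tolist())
tilt(sys.argv[1])
E
python3 -m inch '{"travel":[[0,0,0],[0,0,0],[0,0,1],[0,0,2],[0,0,2]],"turn":[0,0,0,0,0],"claw":[1,1,1,1,1]}' 5; python3 tilt.py w6.png
```

```text
time: 8.9
tool_pos: [0.5656, 0.1041, 0.1663]
tool_rot: [3.141, 0.002, 3.031]
contact_force: [-1.0, 0.8, 6.2]
opening: 0.01
grip_force: 5.0
edges [107, 108, 109, 110, 116, 117, 118, 156, 157, 158, 178, 179, 180, 219, 220, 221]
-2 [112.0, 153.0, 178.0, 217.0, 261.0]
0 [117.0, 157.0, 179.0, 218.0, 259.0]
2 [122.0, 161.0, 181.0, 219.0, 257.0]
4 [126.0, 165.0, 182.0, 221.0, 255.0]
6 [131.0, 170.0, 183.0, 222.0, 253.0]
8 [135.0, 174.0, 185.0, 224.0, 251.0]
10 [140.0, 178.0, 186.0, 225.0, 249.0]
12 [145.0, 182.0, 188.0, 227.0, 247.0]
```

```bash
python3 -m inch '{"travel":[[0,0,0],[0,0,-3],[0,0,-7],[0,0,-7],[3,0,-7],[6,0,-7],[9,0,-7],[12,0,-7],[15,0,-7],[17,0,-7],[17,0,-7]],"turn":[0,0,0,0,0,0,0,0,0,0,0],"claw":[1,1,1,1,1,1,1,1,1,1,1]}' 15; python3 tilt.py w7.png
```

```text
time: 10.05
tool_pos: [0.5479, 0.106, 0.1722]
tool_rot: [3.142, -0.0, 3.031]
contact_force: [2.3, -0.2, 0.6]
opening: 0.0101
grip_force: 15.0
edges [97, 98, 134, 135, 136, 172, 173, 174, 185, 186, 225, 226, 227]
-2 [113.0, 153.0, 179.0, 217.0, 261.0]
0 [117.0, 158.0, 180.0, 218.0, 259.0]
2 [122.0, 162.0, 181.0, 220.0, 257.0]
4 [127.0, 166.0, 182.0, 221.0, 255.0]
6 [131.0, 170.0, 184.0, 223.0, 253.0]
8 [136.0, 174.0, 185.0, 224.0, 251.0]
10 [140.0, 178.0, 187.0, 225.0, 249.0]
12 [145.0, 183.0, 188.0, 227.0, 247.0]
```

```bash
python3 -m inch '{"travel":[[2,0,0],[4,0,0],[6,0,0],[8,0,0],[8,0,0]],"turn":[0,0,0,0,0],"claw":[1,1,1,1,1]}' 15; python3 tilt.py w8.png
```

```text
time: 10.6
tool_pos: [0.5392, 0.1069, 0.1715]
tool_rot: [-3.141, -0.003, 3.031]
contact_force: [-0.4, -0.7, -4.2]
opening: 0.0098
grip_force: 15.0
edges [106, 110, 111, 112, 146, 147, 148, 149, 177, 178, 187, 188, 227, 228]
-2 [113.0, 154.0, 179.0, 217.0, 261.0]
0 [118.0, 158.0, 180.0, 219.0, 259.0]
2 [123.0, 162.0, 181.0, 220.0, 257.0]
4 [127.0, 166.0, 183.0, 221.0, 255.0]
6 [132.0, 170.0, 184.0, 223.0, 253.0]
8 [136.0, 175.0, 185.0, 224.0, 251.0]
10 [141.0, 179.0, 187.0, 226.0, 249.0]
12 [146.0, 183.0, 189.0, 227.0, 248.0]
```

```bash
python3 -m inch '{"travel":[[0,0,0],[0,0,0],[0,0,3],[0,0,6],[0,0,8],[0,0,8]],"turn":[0,0,0,0,0,0],"claw":[1,1,1,1,1,1]}' 40
python3 -m inch '{"travel":[[2,0,0],[4,0,0],[6,0,0],[8,0,0],[10,0,0],[12,0,0],[13,0,0],[13,0,0]],"turn":[0,0,0,0,0,0,0,0],"claw":[1,1,1,1,1,1,1,1]}'; python3 tilt.py w9.png
```

```text
time: 11.25
tool_pos: [0.5407, 0.1068, 0.1647]
tool_rot: [3.141, 0.001, 3.031]
contact_force: [-0.5, -0.2, 2.9]
opening: 0.0095
grip_force: 40.0
time: 12.05
tool_pos: [0.529, 0.1082, 0.1651]
tool_rot: [3.141, 0.005, 3.031]
contact_force: [6.4, -1.5, 1.7]
opening: 0.0098
grip_force: 40.0
edges [122, 123, 125, 126, 161, 162, 163, 177, 178, 179, 187, 188, 227, 228]
-2 [112.0, 152.0, 178.0, 217.0, 261.0]
0 [116.0, 157.0, 179.0, 218.0, 259.0]
2 [121.0, 161.0, 180.0, 219.0, 257.0]
4 [126.0, 165.0, 182.0, 220.0, 255.0]
6 [130.0, 169.0, 183.0, 222.0, 253.0]
8 [135.0, 173.0, 184.0, 223.0, 251.0]
10 [139.0, 177.0, 186.0, 225.0, 249.0]
12 [144.0, 182.0, 188.0, 226.0, 247.0]
```

```bash
python3 -m inch '{"travel":[[1,0,0],[2,0,0],[3,0,0],[3,0,0]],"turn":[0,0,0,0],"claw":[1,1,1,1]}'
```

```text
time: 12.5
tool_pos: [0.5264, 0.1084, 0.1652]
tool_rot: [3.141, 0.006, 3.031]
contact_force: [7.1, -1.0, 2.9]
opening: 0.01
grip_force: 40.0
```

```bash
python3 -m inch '{"travel":[[0,0,0],[0,0,2],[-2,0,4],[-4,0,6],[-6,0,7],[-8,0,8],[-10,0,9],[-10,0,9]],"turn":[0,0,0,0,0,0,0,0],"claw":[1,1,1,1,1,1,1,1]}' 22; python3 tilt.py w10.png
```

```text
time: 13.3
tool_pos: [0.5366, 0.1073, 0.1574]
tool_rot: [3.141, 0.007, 3.031]
contact_force: [6.1, -1.0, 11.5]
opening: 0.0099
grip_force: 22.0
edges [112, 114, 115, 152, 153, 154, 167, 168, 186, 187, 188, 227, 228]
-2 [111.0, 152.0, 178.0, 216.0, 261.0]
0 [116.0, 156.0, 179.0, 218.0, 259.0]
2 [121.0, 160.0, 180.0, 219.0, 257.0]
4 [125.0, 165.0, 181.0, 220.0, 255.0]
6 [130.0, 169.0, 183.0, 222.0, 253.0]
8 [134.0, 173.0, 184.0, 223.0, 251.0]
10 [139.0, 177.0, 186.0, 225.0, 249.0]
12 [144.0, 181.0, 187.0, 226.0, 247.0]
```

```bash
cat > fit.py <<'E'
from h import *
import sys
from scipy.optimize import least_squares
f=sys.argv[1]; rows=np.array([float(v) for v in sys.argv[2:5]])
c=load(f); S=np.array([.5329,.1086]);a=-.110
def F(p):
    tx,tz,t=p; P=[]
    for x,z in [(-27,11),(-27,75),(-5,75)]:
        d=x+55; X=(tx+d*np.cos(t)-z*np.sin(t))/1000; Z=(tz+d*np.sin(t)+z*np.cos(t))/1000
        P.append([S[0]+np.cos(a)*X,S[1]+np.sin(a)*X,Z+.008])
    return np.r_[proj(c,P)[:,1]-rows,(tz)*.2]
r=least_squares(F,[-55,0,.1]); tx,tz,t=r.x
print('toe x,z',r.x[:2].round(1),'tilt',np.degrees(t).round(2),'heel',(tx+110*np.cos(t)).round(1),(tz+110*np.sin(t)).round(1),r.fun.round(2))
E
python3 fit.py w9.png 178 187.5 227.5; python3 fit.py w10.png 167.5 187 227.5
```

```text
toe x,z [-53.7   0.7] tilt 9.74 heel 54.7 19.3 [ 0.02  0.1  -0.11  0.13]
toe x,z [-56.5   1.5] tilt 3.51 heel 53.3 8.3 [ 0.05  0.18 -0.24  0.3 ]
```

```bash
python3 -m inch '{"travel":[[-1,0,1],[-3,0,2],[-4,0,3.5],[-5,0,5],[-6,0,6],[-6,0,6]],"turn":[0,0,0,0,0,0],"claw":[1,1,1,1,1,1]}' 22; python3 tilt.py w11.png | head -1
```

```text
time: 13.95
tool_pos: [0.543, 0.1066, 0.1521]
tool_rot: [3.141, 0.008, 3.031]
contact_force: [4.9, -2.2, 15.3]
opening: 0.0098
grip_force: 22.0
edges [103, 104, 105, 143, 144, 145, 160, 161, 186, 187, 227, 228]
```

```bash
python3 fit.py w11.png 160.5 186.5 227.5
python3 -m inch '{"travel":[[-1,0,1],[-2,0,2],[-2,0,2]],"turn":[0,0,0],"claw":[1,1,1]}' 22; python3 tilt.py w12.png | head -1
```

```text
toe x,z [-56.5   2.9] tilt -0.26 heel 53.5 2.4 [ 0.11  0.3  -0.42  0.57]
time: 14.3
tool_pos: [0.5436, 0.1066, 0.151]
tool_rot: [3.141, 0.006, 3.031]
contact_force: [-2.9, -1.2, 27.3]
opening: 0.01
grip_force: 22.0
edges [103, 104, 143, 144, 145, 160, 161, 185, 186, 187, 227, 228, 229]
```

```bash
python3 -m inch '{"travel":[[0,0,-1],[0,0,-2],[0,0,-2],[0,0,-2],[0,0,-2],[0,0,-2],[0,0,-2],[0,0,-2]],"turn":[0,0,0,0,0,0,0,0],"claw":[1,1,0.5,0.3,0.3,0.3,0.3,0.3]}' 22
python3 -m inch '{"travel":[[0,0,-10],[0,0,-30],[0,0,-60],[0,0,-90],[0,0,-120],[0,0,-140],[0,0,-140]],"turn":[0,0,0,0,0,0,0],"claw":[0.3,0.3,0.3,0.3,0.3,0.3,0.3]}'
python3 - <<'E'
from h import *
c=shot('wrist','w13.png')
S=np.array([.5329,.1086]);a=-.110
w=lambda L:[[S[0]+np.cos(a)*x-np.sin(a)*q,S[1]+np.sin(a)*x+np.cos(a)*q,z+.008] for x,q,z in np.array(L)/1000]
im=cv2.imread('pics/w13.png'); x0,y0=230,50; k=4
im=cv2.resize(im[y0:y0+150,x0:x0+180],None,fx=k,fy=k,interpolation=cv2.INTER_CUBIC)
for L,col in [([(-5,-5,122),(29,-5,122),(29,5,122),(-5,5,122)],(0,0,255)),([(-41,-3,11),(-27,-3,11),(-27,3,11),(-41,3,11)],(0,255,0)),([(-27,-3,75),(55,-3,75),(55,3,75),(-27,3,75)],(255,0,0))]:
    q=((proj(c,w(L))+.5-[x0,y0])*k).astype(int); cv2.polylines(im,[q.reshape(-1,1,2)],True,col,1)
cv2.imwrite('pics/o13.png',im)
E
```

```text
time: 15.15
tool_pos: [0.5422, 0.1066, 0.149]
tool_rot: [-3.142, -0.001, 3.031]
contact_force: [-0.2, 0.1, 0.6]
opening: 0.0322
grip_force: 0.0
time: 15.85
tool_pos: [0.5434, 0.1067, 0.2931]
tool_rot: [3.14, 0.007, 3.031]
contact_force: [-0.6, -0.2, -0.7]
opening: 0.032
grip_force: 0.0
```

View pics/o13.png

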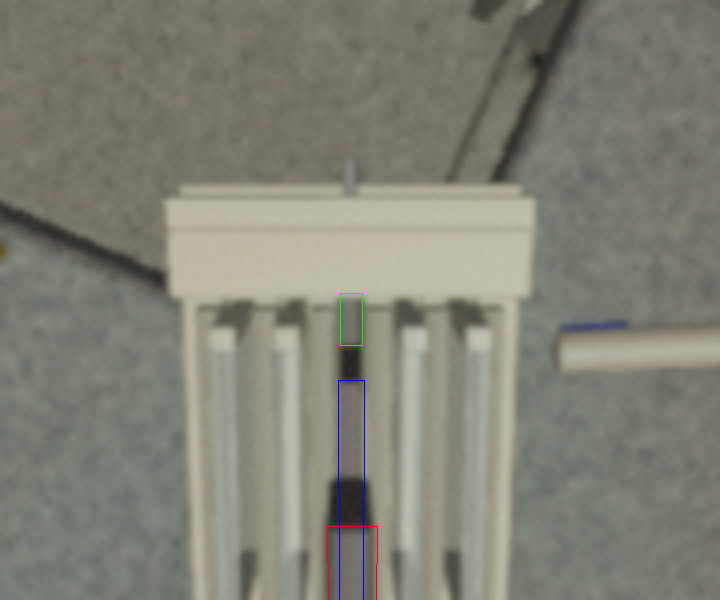

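```bash
python3 -c "
from cell import robot
print(robot.hand_in())"
```

```text
the job is handed in; nothing more can be done
None
```

The dam plate is released and standing upright in the open middle slot, with its tongue under the lip and its heel behind the sill. The last wrist picture matches the seated pose and shows the cassettes undisturbed. I handed the job in just after 15.85 s, but `robot.hand_in()` returned no verdict.

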